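Jack up the front of a titrator and hold the jack handle down

ROBOT

A 6-joint arm with a two-finger parallel gripper is mounted at the origin on the work surface. World frame = base frame: x ahead of the robot, y to its left, z up, the work surface at z = 0. Lengths are in m, angles in degrees, forces in N, time in s.
With the tool pointing down it reaches from about 0.3 to 0.95 m from the base axis. Payload 3.1 kg.
Tool frame: the origin (TCP) lies at the very end of the fingers, on their centre line; the grasp point (between the pads) lies 19 mm behind it (env.grip_depth is the distance from the TCP to the grasp point, in m); z points along the fingers, y is the line along which they close (so a half turn about z gives the same grasp; the last joint's range is limited). The gripper opens to 85 mm and grips with 20 to 120 N. Pads are 22 mm wide; open, the fingers measure 114 mm over their backs; the gripper's body (76 mm by 85 mm) begins 54 mm behind the grasp point. The pads swing forward as they close: fully open they stand 13 mm farther back than shut.
Start: joints at [-3.994, 17.653, 93.61, -0, 68.738, -3.994], TCP at [0.625, -0, 0.231] pointing down, gripper open.
Joint ranges: [-175.34, 175.34], [-45.06, 112.39], [2.9, 150.54], [-68.45, 248.45], [3.09, 151.38], [-168.51, 168.51]. Speed limits (degrees/s): [159.86, 159.86, 180, 180, 180, 180].

INTERFACE

Orientations are given as [roll, pitch, yaw] about the fixed x, y, z axes, in that order (R = Rz(yaw) Ry(pitch) Rx(roll)).
In Python, from cell import env gives the robot as it stands.
- The arm moves only by the shell command python3 -m pendant 'ROWS' [FORCE]. ROWS is a JSON list of rows, 1 to 8 of them, each an object with the fields tx, ty, tz (the shift in m), drx, dry, drz (a rotation vector in degrees), aperture (the finger opening in m); a field left out counts as zero (the opening has to be given); each row is the pose to reach, as a shift and turn from the pose commanded when the command began, along the tool's axes at that moment; what a row does not reach only later rows make up. A row lasts 1/10 s, in which the tool goes at most 0.05 m and 8.59 degrees, less where a joint would pass 70% of its speed; a pose out of reach is approached as far as the arm can. The fingers move at their own pace and stop on an object; FORCE is the grip in N (left out, the last holds). Time passes only in rows, so rows that do not move let the fingers close. It prints the time, the measured TCP pose, the force, the opening and the grip force at its end. Input that does not fit is refused with a message, and nothing moves.
- env.get_obs(): the state, without advancing time (a new reading comes with each control period).
- env.read_camera(name): name is "scene" or "side" or "wrist"; returns the picture (384x512x3 uint8, red, green, blue); there is no depth.
- env.get_calibration(name): a dict with "camera_matrix" (3x3 intrinsics, pixels), "R" (3x3) and "t" (3): a world point X has camera coordinates R X + t. Camera axes: x right, y down, z forward; pixel columns grow to the right and rows downward; lengths in m; the calibration is good to about 2 mm. A picture is of the moment at which its call begins: read the wrist's pose just before it. get_calibration takes no time and is no camera call; for the wrist camera it gives the pose at the moment of the call.
- env.sign_off(): hands the job in; it is judged then, once.
The state is a dict: "time": time; "joint_positions": joint angles; "joint_velocities": joint speeds; "joint_torque": joint torques, N m; "tcp_pos": TCP position; "tool_rot": TCP orientation; "contact_force": force on the tool from outside, world axes, zero at the start; "torque": the same for the moment, N m; "gripper_width": finger opening in m; "finger_force": force on a finger pad.
Only numpy, scipy, OpenCV 4.12 (cv2) and the standard library are available. Lean on these libraries where they do the work, as an engineer would, in place of code of your own. Each camera call takes 0.05 s, during which the arm holds its last target. There are 200 camera calls.

TASK

The titrator is getting new pads under its front feet: stop it with the raised bar key, then put it in standby with the raised round key beside it, one key at a time. Then stand the small ratchet jack flat on the bench with the toe's saddle centred under the bolt head of the steel lift lug at the titrator's front edge, let it go, and pump the jack handle in full strokes until both front feet are 12 to 25 mm clear of the bench. Finish while holding the handle pressed down at the bottom of its stroke, since the load sinks back when the handle comes up; keep off the titrator itself while it is up, do not shove it along the bench, and leave the beaker and the brown reagent bottle standing where they are.

Things in the scene. Friction and masses are not known exactly. Their poses are not given: they have to be found in the camera images.
- titrator: White bench titrator, 300 mm deep, 340 wide, 160 high (display to 215), about 3.6 kg, loose on four rubber feet 27 mm high. Origin: bench level under its centre; front edge at its own x = -150 mm, facing -x; y along its width; z up. Front lip 60 mm high; behind it the key deck rises at 0.21 rad. Only the two raised pale keys on the deck move; the small printed dots do not.
- stop_key_top (a point): Centre of the top of the stop key: raised bar key, 44 mm wide (titrator y) by 20 mm, 9 mm proud of the deck, 75 mm to the titrator's +y side of the round key.
- stop_key (a joint): Travel of the stop key into the deck, m: 0 up, 0.005 fully pressed. Spring: moves from 1.5 N, fully down at 4 N. Pressed: beyond 0.003; let up: below 0.001.
- standby_key_top (a point): Centre of the top of the standby key: raised round key, 26 mm diameter, 9 mm proud of the deck.
- standby_key (a joint): Travel of the standby key, m; spring and values as for the stop key.
- lift_point (a point): The marked lift point: centre of the underside of the lift lug, 27 mm above the bench at the start, 20 mm in front of the titrator's front edge. The lug is a steel tongue, 44 mm wide, 6 thick, sticking out 38 mm from the middle of the front edge; a dark round bolt head (14 mm) on top sits exactly over the lift point, a dark triangle on the lip behind it. Axes: the titrator's.
- foot_left (a point): Centre of the underside of the front foot on the titrator's +y side; its height is the foot's clearance, 0 on the bench. The other front foot, 270 mm along the titrator's -y, rises with it; with the feet 12 to 25 mm up the lift point is 41 to 57 mm above the bench.
- jack: Ratchet toe jack, 0.95 kg, loose. Origin: underside, below its rack; toe to its own +x, handle to -x, z up. Base plate x -90 to +50 mm, 90 wide, 6 thick. Aluminium housing, 36 mm wide across y (grip it there from above, at x = -16 mm), x -45 to +13, 110 high; rack 125 high, rising when pumped. Toe 32 mm wide, ends at x = +51 mm; rack down, it passes under the lug with 8 mm to spare.
- saddle (a point): Centre of the saddle, the top of the jack's toe: jack x = +34 mm, 19 mm above the jack's underside with the rack down; rises with the rack. It belongs straight under the lift point.
- rack (a joint): Height of the rack and toe, m: 0 down, 0.043 top. A full stroke lifts it about 10 to 13 mm; let up, it sinks back 4 to 5 mm onto a tooth: about 7 to 8 mm net a stroke. The first stroke only takes up the gap to the lug. Front feet at the bottom of the second stroke are about 7 mm up, third 14, fourth 21; let up, they sink by about 4 to 5 mm.
- handle (a joint): Jack handle angle, rad: 0 up (a spring returns it), 0.64 fully down on its stop. Turns about a level bolt along jack y at jack x = -42.5 mm, z = 75 mm. Pressing at the grip point takes 3 to 4 N empty, up to 9 N loaded. A full stroke: down beyond 0.6, then up below 0.05 to catch the next tooth. A jab over 8 N before the toe is loaded can tip the jack back.
- grip (a point): Where to press the handle: on top of its grey grip sleeve (20 mm diameter, 80 to 175 mm from the bolt), 135 mm from the bolt (the sleeve's axis is 10 mm lower). The straight handle slopes up to the rear at 0.43 rad when up, down at 0.21 rad when fully pressed; this point goes from 140 to 57 mm above the bench. The handle follows the fingers up by its spring, no grasp needed.
- beaker: Empty glass beaker, 74 mm across the rim, 85 mm high; origin under its centre. Leave alone.
- reagent_bottle: Brown glass jar with black cap, 84 mm diameter, 165 mm high; origin under its centre. Leave alone.

How it is judged:
By the outcome, as a careful person would: the job done as asked, in the order asked, and still so for the second after the job is handed in, while the arm keeps its last pose, push and grip.
It also fails if it takes over 69 s, if anything falls off the work surface, if the arm or the gripper's body presses on something with over 40 N, if the wrist force passes 120 N, or if a joint passes its speed limit or range.

## Working session

There is one attempt and no reset: what is moved stays moved. The work goes in short steps, Python scripts to look and compute and a shell command to move; the robot and the scene stay as the last step left them, time stands still between calls to the robot, and variables do not carry over. Pictures are saved under pics/ and viewed, at most 10 in all, crops included, and the job is handed in when it is done.

```bash
mkdir -p pics; ls
python3 - <<'E'
from cell import env
import cv2,numpy as np
for n in ["scene","side"]:
    im=env.read_camera(n); cv2.imwrite(f"pics/{n}0.png",im[:,:,::-1])
    c=env.get_calibration(n); print(n,np.round(c["camera_matrix"],1).tolist(),(-c["R"].T@c["t"]).round(3),c["R"].round(2).tolist())
im=env.read_camera("wrist"); cv2.imwrite("pics/wrist0.png",im[:,:,::-1])
c=env.get_calibration("wrist");print((-c["R"].T@c["t"]).round(3),c["R"].round(2).tolist())
print(env.get_obs())
E
```

```text
pics
scene [[450.0, 0.0, 257.2], [0.0, 450.0, 192.1], [0.0, 0.0, 1.0]] [1.394 0.726 0.891] [[-0.67, 0.74, 0.01], [0.42, 0.39, -0.82], [-0.61, -0.55, -0.57]]
side [[399.7, 0.0, 260.1], [0.0, 399.7, 195.6], [0.0, 0.0, 1.0]] [ 0.42  -0.745  0.871] [[0.98, -0.19, -0.01], [-0.14, -0.7, -0.7], [0.13, 0.68, -0.72]]
[0.624 0.085 0.373] [[1.0, 0.0, -0.0], [0.0, -0.94, 0.33], [-0.0, -0.33, -0.94]]
{'time': 0.15, 'joint_positions': array([-3.99232655e+00,  1.76949409e+01,  9.36706721e+01, -8.41162359e-04,
        6.87395147e+01, -3.99239938e+00]), 'joint_velocities': array([ 0.01797229, -0.16369968, -0.17411458,  0.00813116,  0.00605332,
       -0.05327296]), 'joint_torque': array([-7.71605373e-04, -4.15801048e+01, -2.77146006e+01, -1.83032253e-04,
        6.02632252e-03, -2.39092765e-05]), 'tcp_pos': array([6.24359362e-01, 2.60296956e-05, 2.30307726e-01]), 'tool_rot': array([-1.79895073e+02, -6.53797637e-03,  9.00003726e+01]), 'contact_force': array([0.35656122, 0.26515985, 0.04624254]), 'torque': array([0.01620506, 0.02510238, 0.03937637]), 'finger_force': 0.0, 'gripper_width': 0.08550549164896462}
```

View pics/scene0.png

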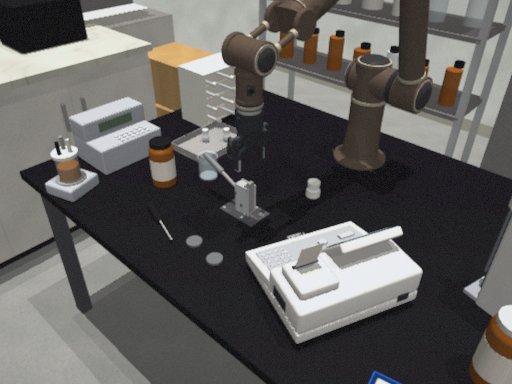

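View pics/side0.png

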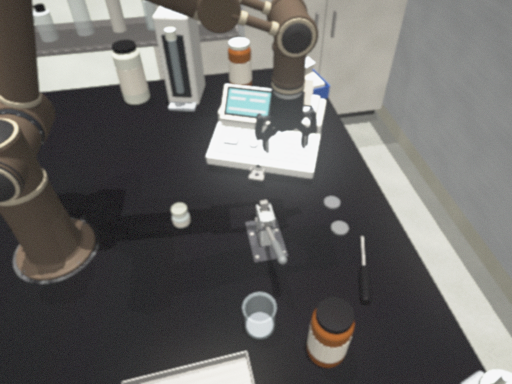

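View pics/wrist0.png

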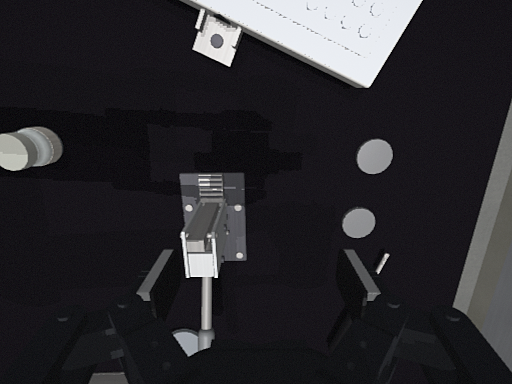

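The wrist view shows the jack's housing around (205,230) with the toe pointing up. The lug bolt is at (217,41), and the titrator's front edge runs from about (240,25) to (365,85). The side view shows the keys near (232,140) and (255,145), with the beaker and brown bottle behind the handle. Next I'll move over the key deck.

```bash
cat > h.py <<'E'
from cell import env
import cv2,numpy as np,pickle
from scipy.spatial.transform import Rotation as Ro
def shot(n,tag):
    c=env.get_calibration(n); im=env.read_camera(n)
    cv2.imwrite(f"pics/{tag}.png",im[:,:,::-1]); pickle.dump((c,im),open(f"pics/{tag}.pkl","wb")); return c,im
def load(tag): return pickle.load(open(f"pics/{tag}.pkl","rb"))
def ray(c,p):
    d=np.linalg.solve(c["camera_matrix"],[p[0],p[1],1.]); return -c["R"].T@c["t"],c["R"].T@(d/np.linalg.norm(d))
def onz(c,p,z):
    o,d=ray(c,p); return o+d*(z-o[2])/d[2]
def tri(*cp):
    A=np.zeros((3,3));b=np.zeros(3);L=[ray(c,p) for c,p in cp]
    for o,d in L: P=np.eye(3)-np.outer(d,d);A+=P;b+=P@o
    X=np.linalg.solve(A,b); return X,[round(1e3*np.linalg.norm((np.eye(3)-np.outer(d,d))@(X-o)),1) for o,d in L]
def px(c,X):
    q=c["camera_matrix"]@(c["R"]@np.array(X)+c["t"]);return q[:2]/q[2]
def tool():
    o=env.get_obs(); return o["tcp_pos"],Ro.from_euler("xyz",o["tool_rot"],degrees=True).as_matrix(),o
def shift(X):  # to bring the TCP to X, in tool axes
    p,R,o=tool(); return (R.T@(np.array(X)-p)).round(4)
E
python3 -c "
from h import *
shot('wrist','w0');shot('side','s0');shot('scene','c0')"
python3 -m pendant '[{"tx":0.03, "tz":-0.02, "aperture":0}, {"tx":0.06, "tz":-0.04, "aperture":0}, {"tx":0.09, "tz":-0.06, "aperture":0}, {"tx":0.12, "tz":-0.08, "aperture":0}, {"tx":0.12, "tz":-0.08, "aperture":0}, {"tx":0.12, "tz":-0.08, "aperture":0}]' 30
python3 -c "
from h import *
shot('wrist','w1');print(env.get_calibration('wrist')['camera_matrix'].round(1).tolist())"
```

```text
time: 0.9
tcp_pos: [0.6251, 0.1204, 0.3117]
tool_rot: [179.9, 0.0, 90.1]
contact_force: [-0.4, -0.3, -0.8]
gripper_width: 0.0003
finger_force: 0.0
[[274.9, 0.0, 258.1], [0.0, 274.9, 194.3], [0.0, 0.0, 1.0]]
```

View pics/w1.png

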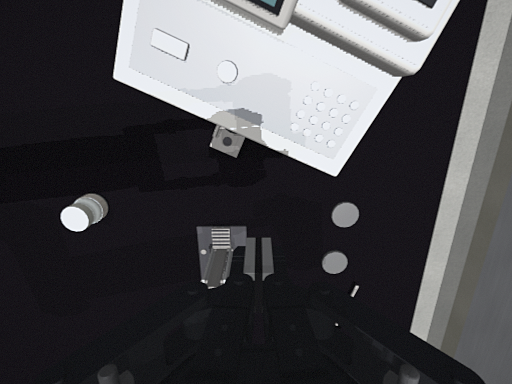

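The wrist view from higher up shows the bar key's top at (170,43), the round key at (227,71) and the bolt head at (227,141). The lip corners are at (114,77) and (337,176).

Run:
```python
from h import *
c0,i0=load('w0');c1,i1=load('w1');cs,i_s=load('s0');cc,ic=load('c0')
def dark(im,x,y,r=9):
    g=cv2.cvtColor(im,cv2.COLOR_RGB2GRAY)[y-r:y+r+1,x-r:x+r+1]
    _,m=cv2.threshold(g,0,255,cv2.THRESH_BINARY_INV+cv2.THRESH_OTSU)
    n,l,s,ce=cv2.connectedComponentsWithStats(m); k=l[r,r]; print('area',s[k],ce[k]+[x-r,y-r]); return ce[k]+[x-r,y-r]
b0=dark(i0,217,41);b1=dark(i1,227,141)
B,e=tri((c0,b0),(c1,b1));print('bolt',B.round(4),e, 'at z=.036',onz(c1,b1,.037).round(4),onz(c0,b0,.037).round(4))
for n,a,b in [('stop',(170,43),(232,140)),('stby',(227,70),(255,145))]:
    print(n,tri((c1,a),(cs,b)), [onz(c1,a,z).round(4) for z in(.08,.09)])
print('lip',[onz(c1,p,.06).round(4) for p in((114,77),(337,176))])
# jack
g=[ (k,onz(c0,k,.006).round(4)) for k in((181,174),(244,173),(246,260),(181,260))];print(g)
def crop(im,x,y,w,h,s): return cv2.resize(im[y:y+h,x:x+w],None,fx=s,fy=s,interpolation=cv2.INTER_CUBIC)
a=crop(i0,150,150,130,110,3);b=crop(i_s,205,120,130,110,3)
d=crop(i1,150,20,130,110,3);e=crop(ic,200,140,130,110,3)
cv2.imwrite('pics/m.png',cv2.resize(np.vstack([np.hstack([a,b]),np.hstack([d,e])]),(709,600))[:,:,::-1])
```

```text
area [  2   2  14  15 147] [216.36734694  40.69387755]
area [ 5  5  9  9 69] [227. 141.]
bolt [0.5773 0.1446 0.0349] [np.float64(0.1), np.float64(0.1)] at z=.036 [0.5775 0.1449 0.037 ] [0.5777 0.1443 0.037 ]
stop (array([0.52038975, 0.26729333, 0.08122414]), [np.float64(2.7), np.float64(2.7)]) [array([0.5174, 0.2685, 0.08  ]), array([0.5202, 0.2668, 0.09  ])]
stby (array([0.58813795, 0.23848914, 0.07216405]), [np.float64(3.8), np.float64(3.8)]) [array([0.5853, 0.2388, 0.08  ]), array([0.5863, 0.2379, 0.09  ])]
lip [array([0.4336, 0.2318, 0.06  ]), array([0.7415, 0.0971, 0.06  ])]
[((181, 174), array([ 0.5167, -0.0132,  0.006 ])), ((244, 173), array([ 0.6036, -0.0116,  0.006 ])), ((246, 260), array([ 0.6044, -0.1498,  0.006 ])), ((181, 260), array([ 0.5042, -0.15  ,  0.006 ]))]
```

View pics/m.png

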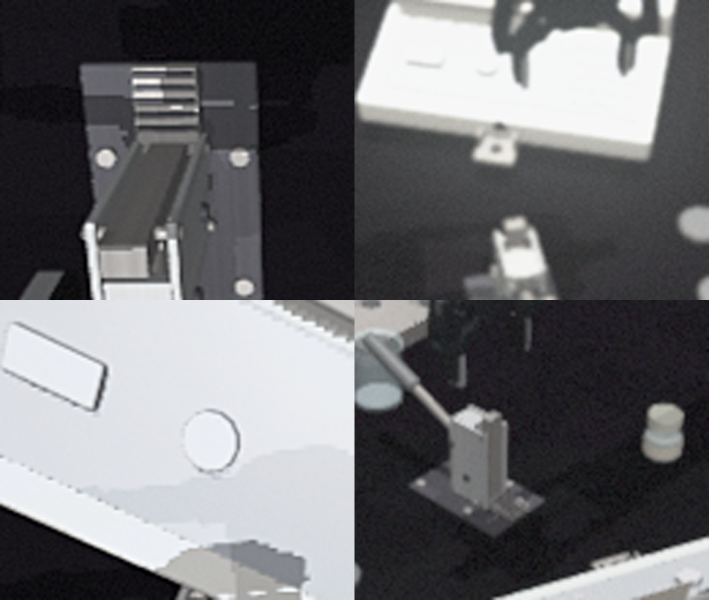

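```bash
python3 -m pendant '[{"tx":0.03, "ty":-0.02, "tz":0.02, "drx":-1, "dry":2, "aperture":0}, {"tx":0.06, "ty":-0.045, "tz":0.04, "drx":-2, "dry":4, "aperture":0}, {"tx":0.09, "ty":-0.07, "tz":0.07, "drx":-3, "dry":6, "aperture":0}, {"tx":0.12, "ty":-0.09, "tz":0.1, "drx":-4, "dry":8, "aperture":0}, {"tx":0.142, "ty":-0.11, "tz":0.13, "drx":-4.8, "dry":11, "aperture":0}, {"tx":0.142, "ty":-0.11, "tz":0.15, "drx":-4.8, "dry":11, "aperture":0}, {"tx":0.142, "ty":-0.11, "tz":0.15, "drx":-4.8, "dry":11, "aperture":0}]'
python3 - <<'E'
from h import *
shot('side','s1')
c,i=shot('wrist','w2')
p,R,o=tool(); print(R.round(3).tolist())
for X in[(.518,.268,.082),(.5855,.2386,.082)]: print(shift(X),px(c,X))
E
```

```text
time: 1.65
tcp_pos: [0.5104, 0.2597, 0.1559]
tool_rot: [175.7, -10.8, 90.3]
contact_force: [0.4, 0.8, 0.0]
gripper_width: -0.0001
finger_force: 0.0
[[-0.006, 0.997, 0.082], [0.982, -0.009, 0.19], [0.19, 0.082, -0.978]]
[-0.0079 -0.0036  0.0786] [257.86811315 211.13966527]
[-0.0372  0.0639  0.0785] [333.13488918 241.48899358]
```

View pics/s1.png

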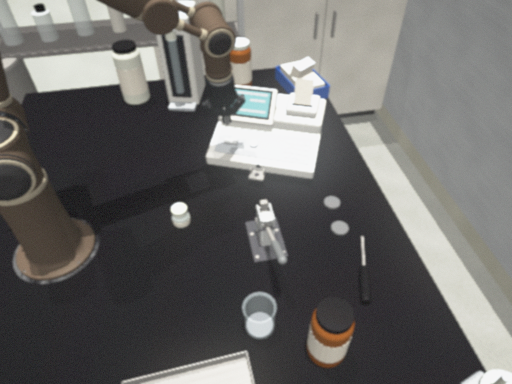

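View pics/w2.png

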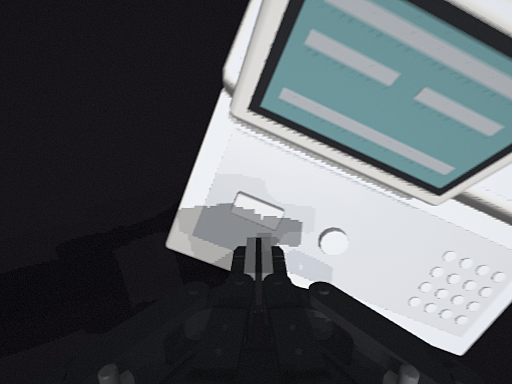

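The tops of the bar key (259,211) and round key (333,240) match my predicted points within about 1.5 px. The display's front edge is roughly 60 mm behind the keys, so I'm pressing the stop key now.

```bash
python3 -m pendant '[{"tx":-0.008, "ty":-0.0035, "tz":0.025, "aperture":0}, {"tx":-0.008, "ty":-0.0035, "tz":0.05, "aperture":0}, {"tx":-0.008, "ty":-0.0035, "tz":0.068, "aperture":0}, {"tx":-0.008, "ty":-0.0035, "tz":0.073, "aperture":0}, {"tx":-0.008, "ty":-0.0035, "tz":0.073, "aperture":0}]'
python3 -m pendant '[{"tz":0.002, "aperture":0}, {"tz":0.004, "aperture":0}, {"tz":0.004, "aperture":0}]'
python3 -m pendant '[{"tz":0.002, "aperture":0}, {"tz":0.002, "aperture":0}]'
python3 -c "
from h import *
print(shift((.518,.268,.082)))"
```

```text
time: 2.25
tcp_pos: [0.5188, 0.2678, 0.0886]
tool_rot: [175.1, -11.0, 90.4]
contact_force: [-0.1, -0.6, -0.5]
gripper_width: -0.0002
finger_force: 0.0
time: 2.55
tcp_pos: [0.5186, 0.2689, 0.085]
tool_rot: [175.1, -11.0, 90.5]
contact_force: [0.2, -0.7, 0.5]
gripper_width: -0.0001
finger_force: 0.0
time: 2.75
tcp_pos: [0.5188, 0.2694, 0.0828]
tool_rot: [175.0, -11.0, 90.5]
contact_force: [0.3, -0.1, 2.1]
gripper_width: 0.0001
finger_force: 1.0
[-0.0015 -0.0009  0.0004]
```

```bash
python3 -m pendant '[{"tx":-0.001, "tz":0.002, "aperture":0}, {"tx":-0.001, "tz":0.004, "aperture":0}, {"tx":-0.001, "tz":0.004, "aperture":0}]'
python3 -m pendant '[{"tz":0.001, "aperture":0}, {"tz":0.001, "aperture":0}]'
```

```text
time: 3.05
tcp_pos: [0.5192, 0.2695, 0.079]
tool_rot: [175.1, -11.0, 90.5]
contact_force: [-1.2, 1.5, 5.5]
gripper_width: -0.0003
finger_force: 2.8
time: 3.25
tcp_pos: [0.5193, 0.2696, 0.0788]
tool_rot: [175.1, -11.0, 90.5]
contact_force: [-2.7, -2.0, 11.7]
gripper_width: 0.0003
finger_force: 6.1
```

```bash
python3 -m pendant '[{"tz":-0.01, "aperture":0}, {"tz":-0.025, "aperture":0}, {"tx":-0.015, "ty":0.035, "tz":-0.03, "aperture":0}, {"tx":-0.03, "ty":0.0675, "tz":-0.025, "aperture":0}, {"tx":-0.03, "ty":0.0675, "tz":-0.014, "aperture":0}, {"tx":-0.03, "ty":0.0675, "tz":-0.014, "aperture":0}]'
python3 -c "
from h import *
print(shift((.5855,.2386,.083)))"
```

```text
time: 3.85
tcp_pos: [0.5836, 0.2356, 0.0891]
tool_rot: [175.4, -10.9, 90.4]
contact_force: [-1.3, 0.2, 0.1]
gripper_width: -0.0
finger_force: 0.0
[0.0018 0.0013 0.0067]
```

```bash
python3 -m pendant '[{"tx":0.002, "ty":0.001, "tz":0.003, "aperture":0}, {"tx":0.002, "ty":0.001, "tz":0.006, "aperture":0}, {"tx":0.002, "ty":0.001, "tz":0.009, "aperture":0}, {"tx":0.002, "ty":0.001, "tz":0.009, "aperture":0}]'
python3 -m pendant '[{"tz":0.002, "aperture":0}, {"tz":0.002, "aperture":0}]'
```

```text
time: 4.25
tcp_pos: [0.5857, 0.2407, 0.0822]
tool_rot: [175.2, -11.0, 90.5]
contact_force: [-2.3, -0.3, 2.7]
gripper_width: 0.0001
finger_force: 1.2
time: 4.45
tcp_pos: [0.5862, 0.241, 0.0805]
tool_rot: [175.2, -11.0, 90.5]
contact_force: [-2.4, 0.9, 2.8]
gripper_width: -0.0002
finger_force: 1.6
```

```bash
python3 -m pendant '[{"tz":0.001, "aperture":0}, {"tz":0.002, "aperture":0}, {"tz":0.002, "aperture":0}]'
python3 -m pendant '[{"tz":0.001, "aperture":0}, {"tz":0.001, "aperture":0}]'
python3 -m pendant '[{"tz":0.001, "aperture":0}, {"tz":0.001, "aperture":0}]'
```

```text
time: 4.75
tcp_pos: [0.5867, 0.2411, 0.0792]
tool_rot: [175.2, -11.0, 90.5]
contact_force: [-4.8, -1.2, 7.4]
gripper_width: 0.0003
finger_force: 3.8
time: 4.95
tcp_pos: [0.5868, 0.2412, 0.0791]
tool_rot: [175.2, -11.0, 90.5]
contact_force: [-7.7, -2.2, 12.1]
gripper_width: 0.0001
finger_force: 6.5
time: 5.15
tcp_pos: [0.5868, 0.2412, 0.079]
tool_rot: [175.2, -11.0, 90.5]
contact_force: [-9.5, -4.1, 17.6]
gripper_width: -0.0
finger_force: 9.2
```

```bash
python3 -m pendant '[{"tz":-0.03, "aperture":0}, {"tz":-0.08, "aperture":0}, {"tx":-0.03, "tz":-0.12, "aperture":0}, {"tx":-0.08, "tz":-0.15, "drx":1, "dry":-2, "aperture":0.085}, {"tx":-0.13, "ty":-0.003, "tz":-0.18, "drx":2, "dry":-4, "aperture":0.085}, {"tx":-0.17, "ty":-0.006, "tz":-0.21, "drx":3, "dry":-7, "aperture":0.085}, {"tx":-0.22, "ty":-0.01, "tz":-0.225, "drx":4, "dry":-9, "aperture":0.085}, {"tx":-0.262, "ty":-0.01, "tz":-0.225, "drx":4.8, "dry":-11, "aperture":0.085}]'
python3 -m pendant '[{"aperture":0.085}, {"aperture":0.085}]'
python3 -c "
from h import *
shot('wrist','w3');shot('side','s3')"
```

```text
time: 5.95
tcp_pos: [0.5628, -0.0516, 0.2495]
tool_rot: [179.6, 0.2, 90.0]
contact_force: [1.9, 0.0, -0.3]
gripper_width: 0.072
finger_force: 0.0
time: 6.15
tcp_pos: [0.561, -0.0503, 0.2462]
tool_rot: [180.0, -0.0, 89.8]
contact_force: [-0.4, -0.2, -0.8]
gripper_width: 0.0849
finger_force: 0.0
```

View pics/w3.png

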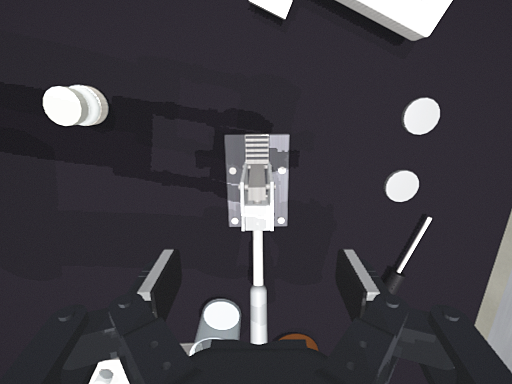

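This wrist view shows the base plate's front corners at (225,135) and (289,134), and the rear ones at about (228,226) and (288,226). The housing sides run near columns 241 and 274, and the handle runs straight back along column 258 with the beaker just left of it.

Run:
```python
from h import *
c0,i0=load('w0');c,i=load('w3')
for n,a,b in[('FL',(225,135),(180.5,174)),('FR',(289.5,134),(244,173.5)),('BR',(288,226),(246,260))]: print(n,tri((c0,b),(c,a)))
for p in[(225,135),(289.5,134),(228,226.5),(288,226.5)]: print(p,onz(c,p,.006).round(4))
for p in[(233,171),(282,171),(235,221),(281,220)]: print('screw',onz(c,p,.008).round(4))
for p in[(241,230),(274,230)]: print('housing rear top',onz(c,p,.11).round(4))
print('toe',onz(c,(246,135),.019).round(4),onz(c,(269,134),.019).round(4))
print('beaker base',onz(c,(221,314),0.004).round(4))
u=np.hstack([cv2.resize(i[115:245,200:315],None,fx=3.4,fy=3.4,interpolation=cv2.INTER_CUBIC)])
cv2.imwrite('pics/z3.png',u[:,:,::-1])
```

```text
FL (array([ 0.51504926, -0.0129724 ,  0.00449034]), [np.float64(0.8), np.float64(0.8)])
FR (array([ 0.60326955, -0.01118453,  0.00844685]), [np.float64(0.6), np.float64(0.6)])
BR (array([ 0.60493197, -0.14735045,  0.01043741]), [np.float64(0.4), np.float64(0.4)])
(225, 135) [ 0.5147 -0.0122  0.006 ]
(289.5, 134) [ 0.6031 -0.011   0.006 ]
(228, 226.5) [ 0.5136 -0.1506  0.006 ]
(288, 226.5) [ 0.6058 -0.1507  0.006 ]
screw [ 0.5243 -0.0624  0.008 ]
screw [ 0.5941 -0.0626  0.008 ]
screw [ 0.5248 -0.1404  0.008 ]
screw [ 0.5946 -0.1389  0.008 ]
housing rear top [ 0.5408 -0.1047  0.11  ]
housing rear top [ 0.5779 -0.1048  0.11  ]
toe [ 0.5441 -0.0106  0.019 ] [ 0.5745 -0.0094  0.019 ]
beaker base [ 0.4948 -0.3199  0.004 ]
```

View pics/z3.png

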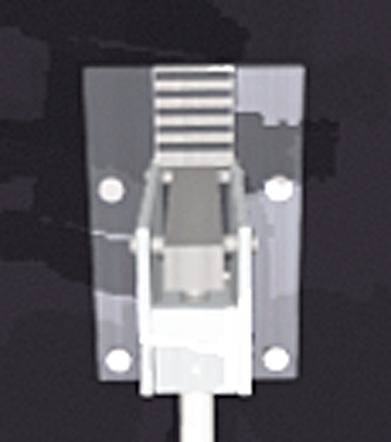

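```bash
python3 -m pendant '[{"tx":-0.013, "ty":-0.001, "tz":0.04, "aperture":0.085}, {"tx":-0.0267, "ty":-0.0017, "tz":0.08, "aperture":0.085}, {"tx":-0.0267, "ty":-0.0017, "tz":0.12, "aperture":0.085}, {"tx":-0.0267, "ty":-0.0017, "tz":0.15, "aperture":0.085}, {"tx":-0.0267, "ty":-0.0017, "tz":0.17, "aperture":0.085}, {"tx":-0.0267, "ty":-0.0017, "tz":0.18, "aperture":0.085}, {"tx":-0.0267, "ty":-0.0017, "tz":0.18, "aperture":0.085}]' 60
python3 -m pendant '[{"aperture":0.06}, {"aperture":0.04}, {"aperture":0.02}, {"aperture":0.02}, {"aperture":0.02}]' 60
python3 -c "
from h import *
print(tool()[0],tool()[2]['contact_force'],shift((.5593,-.077,.066)))"
```

```text
time: 6.95
tcp_pos: [0.5579, -0.0746, 0.065]
tool_rot: [-179.8, -0.1, 90.1]
contact_force: [0.5, 0.4, -0.4]
gripper_width: 0.0851
finger_force: 0.0
time: 7.45
tcp_pos: [0.5596, -0.076, 0.068]
tool_rot: [179.9, 0.0, 90.0]
contact_force: [-2.9, 0.9, 6.0]
gripper_width: 0.0354
finger_force: 61.3
[ 0.55963365 -0.07604476  0.06804651] [-2.91037313  0.94312246  5.97768488] [-0.001  -0.0003  0.002 ]
```

```bash
python3 -m pendant '[{"tz":-0.012, "aperture":0.02}, {"tz":-0.025, "aperture":0.02}, {"tx":0.025, "ty":-0.008, "tz":-0.03, "aperture":0.02}, {"tx":0.05, "ty":-0.018, "tz":-0.03, "drz":6, "aperture":0.02}, {"tx":0.075, "ty":-0.028, "tz":-0.03, "drz":12, "aperture":0.02}, {"tx":0.095, "ty":-0.037, "tz":-0.03, "drz":18, "aperture":0.02}, {"tx":0.095, "ty":-0.037, "tz":-0.03, "drz":23.6, "aperture":0.02}, {"tx":0.095, "ty":-0.037, "tz":-0.03, "drz":23.6, "aperture":0.02}]' 80
python3 - <<'E'
from h import *
c,i=shot('wrist','w4')
p,R,o=tool();print(p,o['tool_rot'],o['contact_force'])
L=np.array([.5775,.1447]);u=np.array([np.cos(np.radians(66.4)),np.sin(np.radians(66.4))])
for k in (.0487,):
  print(shift([*(L-k*u),.07]))
print(px(c,[.5775,.1447,.037]), px(c,[*(p[:2]+.0487*R[:2,0]),p[2]-.066+.019]))
cv2.imwrite('pics/z4.png',cv2.resize(i[:,:,::-1],(800,600)))
E
```

```text
time: 8.25
tcp_pos: [0.5208, 0.0198, 0.0961]
tool_rot: [-179.9, 0.0, 66.5]
contact_force: [-0.3, -0.5, -9.1]
gripper_width: 0.0349
finger_force: 82.1
[0.52155795 0.01928709 0.0964112 ] [-1.79979652e+02  1.89445046e-02  6.65485613e+01] [ 4.17383433e-01 -5.66163689e-03 -8.45096352e+00]
[0.0886 0.0013 0.0264]
[263.11078372   9.9434556 ] [260.6116974  153.44030821]
```

View pics/z4.png

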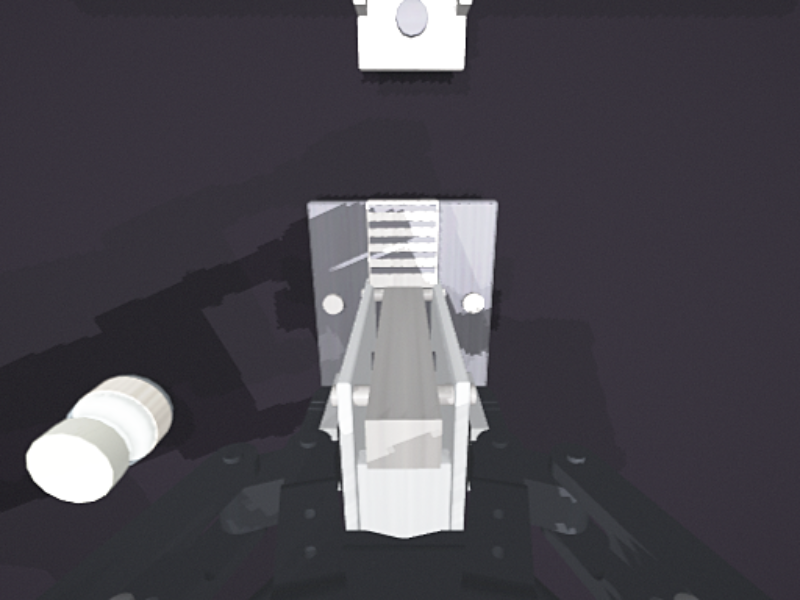

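The bolt head is at (264,11) in native pixels. The toe's front edge centre is at (257,128), and the lug and plate edges run parallel. I'll compute the remaining offset from the picture itself.

Run:
```python
from h import *
c,i=load('w4')
p,R,o=tool()
k=1.5625
for z in(.044,.047):
  toe=onz(c,(402.5/k,201/k),z); pl=[onz(c,(x/k,202/k),z-.013) for x in(308,497.5)]
  rear=onz(c,(404/k,533/k),z+.091)
  print('toe rel tool',(R.T@(toe-p)).round(4),'plate',[(R.T@(q-p)).round(4) for q in pl],'rear top',(R.T@(rear-p)).round(4))
for q in[(412,17)]: print('bolt rel tool',(R.T@(onz(c,(q[0]/k,q[1]/k),.037)-p)).round(4))
print('lug edges',[(R.T@(onz(c,(x/k,69/k),.033)-p)).round(4) for x in(360,465)])
```

```text
toe rel tool [ 0.065  -0.0021  0.0524] plate [array([ 0.0632, -0.0469,  0.0654]), array([0.0632, 0.0428, 0.0654])] rear top [-0.0277 -0.0013 -0.0386]
toe rel tool [ 0.0653 -0.0021  0.0494] plate [array([ 0.0635, -0.0462,  0.0624]), array([0.0635, 0.0421, 0.0624])] rear top [-0.0245 -0.0013 -0.0416]
bolt rel tool [0.1368 0.0018 0.0594]
lug edges [array([ 0.1188, -0.0202,  0.0634]), array([0.1188, 0.0245, 0.0634])]
```

```bash
python3 -m pendant '[{"ty":0.0038, "tz":0.01, "aperture":0.02}, {"ty":0.0038, "tz":0.02, "aperture":0.02}, {"ty":0.0038, "tz":0.026, "aperture":0.02}, {"ty":0.0038, "tz":0.026, "aperture":0.02}]'
python3 -m pendant '[{"tx":0.015, "aperture":0.02}, {"tx":0.03, "aperture":0.02}, {"tx":0.045, "aperture":0.02}, {"tx":0.045, "aperture":0.02}, {"tx":0.045, "aperture":0.02}]'
python3 - <<'E'
from h import *
c,i=shot('wrist','w5')
p,R,o=tool();print(p,o['tool_rot'],o['contact_force'])
cv2.imwrite('pics/z5.png',cv2.resize(i[:,:,::-1],(800,600)))
E
```

```text
time: 8.7
tcp_pos: [0.5247, 0.0173, 0.0691]
tool_rot: [-179.9, 0.1, 66.4]
contact_force: [0.7, 0.5, -9.7]
gripper_width: 0.0351
finger_force: 82.1
time: 9.2
tcp_pos: [0.544, 0.0599, 0.0708]
tool_rot: [180.0, 0.0, 66.5]
contact_force: [-0.3, 0.2, -9.7]
gripper_width: 0.0353
finger_force: 82.1
[0.54353489 0.05944631 0.07057462] [-1.79982910e+02  2.78892338e-02  6.64847434e+01] [-0.27301053 -0.4338642  -9.93740903]
```

View pics/z5.png

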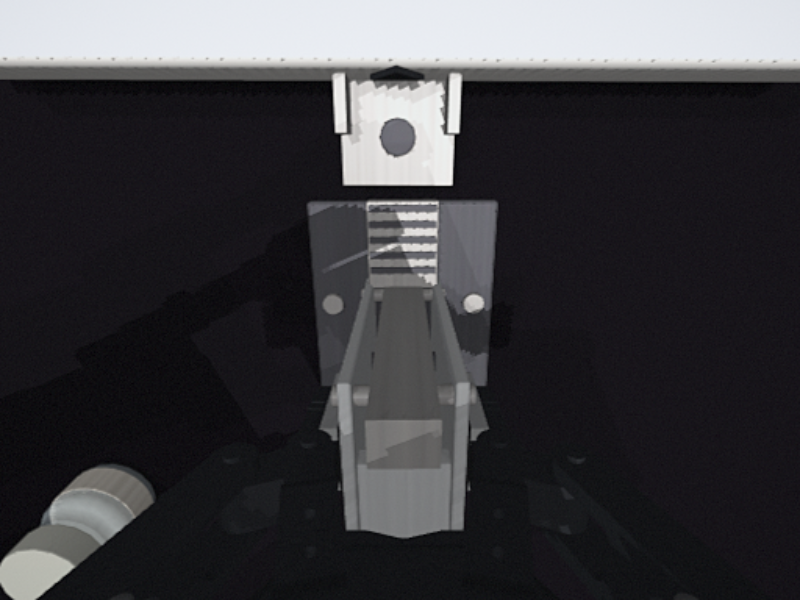

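The toe now sits just short of the lug, with its front edge centre at (402,201) on the 800-px picture. The bolt head is at (397.5,138) and the lug spans 342 to 454.

Run:
```python
from h import *
c,i=load('w5')
p,R,o=tool();k=1.5625
print('cam rel tool',(R.T@(-c["R"].T@c["t"]-p)).round(4),(c["R"]@R).round(4).tolist())
dz=p[2]-.066
rel=lambda q,z:(R.T@(onz(c,(q[0]/k,q[1]/k),z)-p)).round(4)
print('toe',rel((402.5,201),.019+dz-.001),'plate',rel((308,202),.006+dz),rel((497.5,202),.006+dz))
print('bolt',rel((397.5,138),.037),'lug front',rel((342.5,185),.033),rel((453.5,185),.033),'rear',rel((404,533),.11+dz))
# blob check
g=cv2.cvtColor(i,cv2.COLOR_RGB2GRAY);r=i[76:102,240:270];gg=g[76:102,240:270]
n,l,s,ce=cv2.connectedComponentsWithStats((gg<140).astype(np.uint8));print([(s[j,4],((ce[j]+[240,76])*k).round(1)) for j in range(1,n) if s[j,4]>50])
```

```text
cam rel tool [ 0.0849 -0.0005 -0.1428] [[0.0014, 1.0, 0.0004], [-0.9448, 0.0015, -0.3278], [-0.3278, 0.0001, 0.9448]]
toe [ 0.0659 -0.0009  0.048 ] plate [ 0.0642 -0.0446  0.06  ] [0.0643 0.043  0.06  ]
bolt [ 0.0909 -0.0028  0.0335] lug front [ 0.0732 -0.0252  0.0375] [0.0733 0.0198 0.0375] rear [-0.022  -0.0002 -0.044 ]
[(np.int32(434), array([397. , 136.5]))]
```

```bash
python3 -m pendant '[{"tx":0.012, "ty":-0.0019, "aperture":0.02}, {"tx":0.024, "ty":-0.0019, "aperture":0.02}, {"tx":0.036, "ty":-0.0019, "aperture":0.02}, {"tx":0.0427, "ty":-0.0019, "aperture":0.02}, {"tx":0.0427, "ty":-0.0019, "aperture":0.02}, {"tx":0.0427, "ty":-0.0019, "aperture":0.02}]'
python3 - <<'E'
from h import *
c,i=shot('wrist','w6')
p,R,o=tool();print(p,o['contact_force'])
cv2.imwrite('pics/z6.png',i[0:384,130:400,::-1])
E
```

```text
time: 9.85
tcp_pos: [0.5588, 0.0988, 0.0705]
tool_rot: [-180.0, 0.0, 66.4]
contact_force: [-0.3, 0.2, -9.3]
gripper_width: 0.0351
finger_force: 82.1
[0.55847611 0.0985232  0.07032716] [-0.53766366  0.14432029 -9.49743078]
```

View pics/z6.png

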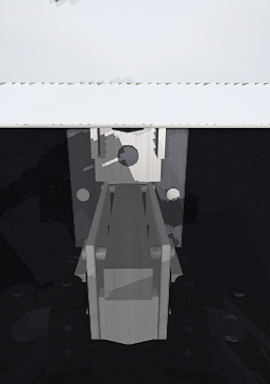

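I've now viewed 12 pictures, which is over the limit of 10. I won't view any more and will work from numeric measurements only. This one shows the bolt head at native pixel (259,155), with the lug now covering the toe.

Run:
```python
from h import *
c,i=load('w6');p,R,o=tool()
g=cv2.cvtColor(i,cv2.COLOR_RGB2GRAY)[143:168,246:272]
b=g[12,13]; m=(cv2.absdiff(g,np.full_like(g,b))<35).astype(np.uint8)
n,l,s,ce=cv2.connectedComponentsWithStats(m);k=l[12,13];q=ce[k]+[246,143];print(s[k],q)
B=R.T@(onz(c,q,.037)-p);print('bolt rel tool',B.round(4),'want x .0487, y -.0009')
```

```text
[  0   0  23  25 376] [256.10904255 155.40159574]
bolt rel tool [ 0.0502 -0.0019  0.0333] want x .0487, y -.0009
```

Run:
```python
from h import *
c,i=load('w6');p,R,o=tool()
g=cv2.cvtColor(i,cv2.COLOR_RGB2GRAY)[138:174,240:280]
for t in(90,110,130,150):
  m=cv2.morphologyEx((g<t).astype(np.uint8),cv2.MORPH_OPEN,cv2.getStructuringElement(cv2.MORPH_ELLIPSE,(9,9)))
  n,l,s,ce=cv2.connectedComponentsWithStats(m);k=l[17,19]
  q=ce[k]+[240,138];print(t,k,s[k],q.round(1),(R.T@(onz(c,q,.037)-p)).round(4))
print(g[17].tolist())
```

```text
90 0 [   0    0   40   36 1440] [259.5 155.5] [0.0501 0.0002 0.0333]
110 1 [  9  14  19  15 212] [258.  158.6] [ 0.0481 -0.0007  0.0333]
130 1 [  0   0  28  36 733] [251.6 156.8] [ 0.0493 -0.0049  0.0333]
150 1 [  0   0  28  36 747] [251.6 156.7] [ 0.0493 -0.0048  0.0333]
[119, 120, 117, 117, 119, 122, 117, 83, 46, 78, 109, 109, 107, 108, 107, 107, 108, 105, 108, 108, 105, 106, 105, 106, 106, 106, 104, 83, 145, 224, 217, 213, 217, 218, 219, 217, 211, 210, 207, 206]
```

Run:
```python
from h import *
c,i=load('w6');p,R,o=tool()
g=cv2.cvtColor(i,cv2.COLOR_RGB2GRAY)
for x in(255,258,261): print(x,list(zip(range(138,174),g[138:174,x].tolist())))
for y in(153,155,157): print(y,(R.T@(onz(c,(258,y),.037)-p)).round(4))
```

```text
255 [(138, 221), (139, 220), (140, 220), (141, 219), (142, 219), (143, 225), (144, 220), (145, 101), (146, 54), (147, 109), (148, 113), (149, 110), (150, 114), (151, 114), (152, 111), (153, 108), (154, 108), (155, 107), (156, 106), (157, 107), (158, 104), (159, 95), (160, 74), (161, 72), (162, 52), (163, 52), (164, 54), (165, 65), (166, 111), (167, 126), (168, 122), (169, 120), (170, 121), (171, 119), (172, 121), (173, 120)]
258 [(138, 223), (139, 223), (140, 222), (141, 221), (142, 222), (143, 227), (144, 219), (145, 67), (146, 93), (147, 109), (148, 109), (149, 110), (150, 110), (151, 109), (152, 109), (153, 107), (154, 107), (155, 108), (156, 106), (157, 104), (158, 105), (159, 102), (160, 102), (161, 101), (162, 100), (163, 99), (164, 100), (165, 94), (166, 103), (167, 163), (168, 107), (169, 114), (170, 115), (171, 118), (172, 119), (173, 119)]
261 [(138, 222), (139, 222), (140, 221), (141, 221), (142, 221), (143, 224), (144, 219), (145, 132), (146, 36), (147, 95), (148, 113), (149, 111), (150, 109), (151, 111), (152, 107), (153, 109), (154, 107), (155, 106), (156, 106), (157, 105), (158, 105), (159, 103), (160, 101), (161, 98), (162, 97), (163, 96), (164, 89), (165, 116), (166, 213), (167, 216), (168, 211), (169, 210), (170, 213), (171, 213), (172, 185), (173, 155)]
153 [ 0.0517 -0.0007  0.0333]
155 [ 0.0504 -0.0007  0.0333]
157 [ 0.0491 -0.0007  0.0333]
```

```bash
python3 -m pendant '[{"tx":0.0011, "tz":0.002, "aperture":0.02}, {"tx":0.0011, "tz":0.003, "aperture":0.02}, {"tx":0.0011, "tz":0.003, "aperture":0.02}]'
python3 -m pendant '[{"tz":0.001, "aperture":0.02}, {"tz":0.001, "aperture":0.02}]'
```

```text
time: 10.2
tcp_pos: [0.5593, 0.0995, 0.0682]
tool_rot: [-180.0, 0.0, 66.4]
contact_force: [-2.7, 0.2, -3.7]
gripper_width: 0.0352
finger_force: 82.7
time: 10.4
tcp_pos: [0.5593, 0.0995, 0.0682]
tool_rot: [-180.0, 0.0, 66.4]
contact_force: [-5.6, -0.1, 4.4]
gripper_width: 0.0352
finger_force: 83.7
```

```bash
python3 -m pendant '[{"aperture":0.05}, {"aperture":0.085}, {"aperture":0.085}, {"aperture":0.085}]'
python3 -m pendant '[{"tz":-0.03, "aperture":0.085}, {"tz":-0.06, "aperture":0.085}, {"tz":-0.1, "aperture":0.085}, {"tz":-0.14, "aperture":0.085}, {"tz":-0.14, "aperture":0.085}, {"tz":-0.14, "aperture":0.085}]'
python3 - <<'E'
from h import *
c,i=shot('wrist','w7');p,R,o=tool();print(p)
g=cv2.cvtColor(i,cv2.COLOR_RGB2GRAY)
J=np.array([.5593,.0995,0])+.0147*R[:,0]
def blob(X,thr,r=8):
    x,y=px(c,X).round().astype(int);w=g[y-r:y+r+1,x-r:x+r+1]
    m=(w>thr).astype(np.uint8);n,l,s,ce=cv2.connectedComponentsWithStats(m)
    out=[]
    for k in range(1,n):
        if s[k,4]>8: q=ce[k]+[x-r,y-r]; out.append((int(s[k,4]),q.round(1).tolist(),(R.T@(onz(c,q,X[2])-J)).round(4)[:2].tolist()))
    print(px(c,X).round(1),w.min(),w.max(),out)
for a in(0,-.078):
  for b in(-.035,.035): blob([*(J+a*R[:,0]+b*R[:,1])[:2],.008],150)
x,y=px(c,[.5775,.1447,.037]).round().astype(int);print(x,y)
w=g[y-14:y+15,x-14:x+15]; m=((w>40)&(w<135)).astype(np.uint8);m=cv2.morphologyEx(m,cv2.MORPH_OPEN,np.ones((5,5)))
n,l,s,ce=cv2.connectedComponentsWithStats(m)
for k in range(1,n): q=ce[k]+[x-14,y-14];print(s[k],q.round(1),(R.T@(onz(c,q,.037)-J)).round(4))
for r in w[::2]: print(' '.join('%3d'%v for v in r[::2]))
E
```

```text
time: 10.8
tcp_pos: [0.5603, 0.0997, 0.0671]
tool_rot: [179.9, -0.0, 66.4]
contact_force: [0.2, -1.1, 0.2]
gripper_width: 0.0849
finger_force: 0.0
time: 11.4
tcp_pos: [0.5606, 0.0998, 0.2083]
tool_rot: [179.8, -0.1, 66.4]
contact_force: [0.4, 1.1, -0.8]
gripper_width: 0.0851
finger_force: 0.0
[0.55922364 0.09971336 0.2064762 ]
[229.7 158.2] 43 134 []
[285.2 158.2] 9 232 [(45, [283.9, 158.3], [-0.0001, 0.0334])]
[231.6 215.1] 7 146 []
[283.3 215. ] 1 206 [(33, [282.6, 215.5], [-0.0786, 0.0341])]
256 133
[ 0  9  3  6 18] [243.  130.5] [ 0.0373 -0.0162 -0.037 ]
[  9   9  10  12 107] [255.5 133.4] [ 0.034  -0.0022 -0.037 ]
[ 0 20 11  9 79] [246.1 143.6] [ 0.0227 -0.0129 -0.037 ]
195 198 215 214 227 206 193 181 205 221 219 213 207 215 232
159 225 222 224 226 226 217 232 219 208 205 220 226 223 219
118 223 221 223 224 222 226 227 227 224 227 225 225 222 225
 96 200 222 222 224 221 225 227 226 222 224 225 225 222 202
 93 137 228 221 226 227 226 197 226 225 224 226 224 220 228
103 119 154 227 226  75 110 111 100 178 228 226 223 220 228
 97 116 150 228 162 110 112 111 111  97 209 224 223 219 219
101 133 231 227 106 107 110 110 109  99 191 224 222 219 226
102 153 224 225 148 105 108 106 108  96 193 224 222 219 221
174 138 117 210 193  92 100 102  98 112 226 222 221 218 221
111 119 116 180 228 160 107 103 141 224 222 221 220 216 220
118 120 119 124 228 221 229 229 225 217 219 221 219 217 219
119 120 118 116 110 195 220 219 220 217 218 221 218 213 219
118 120 118 118 122 133 225 217 219 215 217 219 218 214 219
119 121 119 120 123 111 209 219 221 217 218 218 217 214 218
```

Measured from the picture, the saddle is within about 1 mm of the bolt head in both directions. Moving on to the handle.

```bash
python3 -m pendant '[{"tx":-0.03, "ty":-0.001, "tz":-0.01, "aperture":0}, {"tx":-0.07, "ty":-0.001, "tz":-0.01, "aperture":0}, {"tx":-0.11, "ty":-0.001, "aperture":0}, {"tx":-0.146, "ty":-0.001, "tz":0.02, "aperture":0}, {"tx":-0.146, "ty":-0.001, "tz":0.04, "aperture":0}, {"tx":-0.146, "ty":-0.001, "tz":0.05, "aperture":0}, {"tx":-0.146, "ty":-0.001, "tz":0.05, "aperture":0}]'
python3 -m pendant '[{"tz":0.005, "aperture":0}, {"tz":0.01, "aperture":0}, {"tz":0.01, "aperture":0}]'
python3 - <<'E'
from h import *
p,R,o=tool();J=np.array([.5593,.0995,0])+.0147*R[:,0];print(R.T@(p-J)*1000)
c,i=shot('side','s4');a=px(c,p).round().astype(int);print(a)
E
```

```text
time: 12.15
tcp_pos: [0.4976, -0.0332, 0.1536]
tool_rot: [-179.6, 0.1, 66.4]
contact_force: [-0.9, -0.9, 1.2]
gripper_width: 0.0
finger_force: 0.0
time: 12.45
tcp_pos: [0.5001, -0.0331, 0.1463]
tool_rot: [-180.0, 0.0, 66.5]
contact_force: [-0.2, 0.0, -0.3]
gripper_width: -0.0002
finger_force: 0.0
[-159.93798202   -1.36731747 -146.32403654]
[239 192]
```

```bash
python3 -m pendant '[{"tz":0.006, "aperture":0}, {"tx":-0.003, "tz":0.014, "aperture":0}, {"tx":-0.006, "tz":0.022, "aperture":0}, {"tx":-0.009, "tz":0.030, "aperture":0}, {"tx":-0.011, "tz":0.038, "aperture":0}, {"tx":-0.013, "tz":0.046, "aperture":0}, {"tx":-0.013, "tz":0.046, "aperture":0}]'
python3 -m pendant '[{"tx":-0.001, "tz":0.008, "aperture":0}, {"tx":-0.002, "tz":0.016, "aperture":0}, {"tx":-0.003, "tz":0.024, "aperture":0}, {"tx":-0.003, "tz":0.032, "aperture":0}, {"tx":-0.003, "tz":0.036, "aperture":0}, {"tx":-0.003, "tz":0.036, "aperture":0}]'
```

```text
time: 13.2
tcp_pos: [0.4938, -0.0456, 0.0992]
tool_rot: [-179.9, 0.0, 66.4]
contact_force: [2.0, -0.3, 2.2]
gripper_width: -0.0001
finger_force: 1.2
time: 13.8
tcp_pos: [0.4935, -0.0477, 0.0639]
tool_rot: [-179.9, -0.0, 66.4]
contact_force: [-0.0, 1.6, 6.4]
gripper_width: 0.0001
finger_force: 2.8
```

```bash
python3 -m pendant '[{"tz":0.002, "aperture":0}, {"tz":0.004, "aperture":0}, {"tz":0.004, "aperture":0}]'
python3 -m pendant '[{"tz":0.002, "aperture":0}, {"tz":0.002, "aperture":0}]'
```

```text
time: 14.1
tcp_pos: [0.4937, -0.0475, 0.0604]
tool_rot: [-180.0, -0.1, 66.4]
contact_force: [-1.1, 2.2, 6.9]
gripper_width: 0.0005
finger_force: 2.9
time: 14.3
tcp_pos: [0.4937, -0.0476, 0.0585]
tool_rot: [-180.0, -0.1, 66.4]
contact_force: [-0.8, 2.3, 6.5]
gripper_width: 0.0
finger_force: 2.9
```

```bash
python3 -m pendant '[{"tz":0.001, "aperture":0}, {"tz":0.001, "aperture":0}]'
python3 -m pendant '[{"tz":0.001, "aperture":0}, {"tz":0.001, "aperture":0}]'
python3 -m pendant '[{"tz":0.001, "aperture":0}, {"tz":0.001, "aperture":0}]'
```

```text
time: 14.5
tcp_pos: [0.4938, -0.0475, 0.0577]
tool_rot: [-180.0, -0.1, 66.4]
contact_force: [-0.5, 4.4, 6.8]
gripper_width: 0.0002
finger_force: 3.6
time: 14.7
tcp_pos: [0.4939, -0.0474, 0.0573]
tool_rot: [-180.0, -0.1, 66.4]
contact_force: [-2.9, 3.8, 12.0]
gripper_width: 0.0
finger_force: 5.6
time: 14.9
tcp_pos: [0.494, -0.0474, 0.0569]
tool_rot: [-179.9, -0.1, 66.4]
contact_force: [-3.7, 4.3, 16.0]
gripper_width: 0.0001
finger_force: 7.8
```

```bash
python3 -m pendant '[{"tz":-0.012, "aperture":0}, {"tz":-0.024, "aperture":0}, {"tx":0.002, "tz":-0.038, "aperture":0}, {"tx":0.004, "tz":-0.052, "aperture":0}, {"tx":0.008, "tz":-0.066, "aperture":0}, {"tx":0.012, "tz":-0.08, "aperture":0}, {"tx":0.016, "tz":-0.096, "aperture":0}, {"tx":0.016, "tz":-0.096, "aperture":0}]'
python3 -m pendant '[{"aperture":0}, {"aperture":0}]'
python3 -m pendant '[{"tz":0.008, "aperture":0}, {"tx":-0.003, "tz":0.016, "aperture":0}, {"tx":-0.006, "tz":0.025, "aperture":0}, {"tx":-0.009, "tz":0.034, "aperture":0}, {"tx":-0.011, "tz":0.042, "aperture":0}, {"tx":-0.013, "tz":0.05, "aperture":0}, {"tx":-0.013, "tz":0.05, "aperture":0}]'
python3 -m pendant '[{"tx":-0.001, "tz":0.008, "aperture":0}, {"tx":-0.002, "tz":0.016, "aperture":0}, {"tx":-0.003, "tz":0.024, "aperture":0}, {"tx":-0.003, "tz":0.032, "aperture":0}, {"tx":-0.003, "tz":0.04, "aperture":0}, {"tx":-0.003, "tz":0.043, "aperture":0}, {"tx":-0.003, "tz":0.043, "aperture":0}]'
```

```text
time: 15.7
tcp_pos: [0.5014, -0.0336, 0.1531]
tool_rot: [179.8, -0.1, 66.4]
contact_force: [-0.1, 0.4, 0.8]
gripper_width: -0.0001
finger_force: 0.0
time: 15.9
tcp_pos: [0.4987, -0.0337, 0.1502]
tool_rot: [-179.9, 0.0, 66.4]
contact_force: [0.3, 0.2, 0.3]
gripper_width: 0.0001
finger_force: 0.0
time: 16.6
tcp_pos: [0.4946, -0.0461, 0.1008]
tool_rot: [-180.0, 0.0, 66.4]
contact_force: [-1.7, -2.1, 5.5]
gripper_width: 0.0001
finger_force: 2.9
time: 17.3
tcp_pos: [0.4943, -0.0478, 0.0587]
tool_rot: [180.0, -0.1, 66.3]
contact_force: [0.2, 1.1, 5.5]
gripper_width: 0.0
finger_force: 3.0
```

```bash
python3 -m pendant '[{"tz":0.001, "aperture":0}, {"tz":0.002, "aperture":0}, {"tz":0.003, "aperture":0}, {"tz":0.003, "aperture":0}]'
python3 - <<'E'
from h import *
import pickle
c,i=shot('side','s5');c3,i3=load('s4')
# titrator front-lip rise, side camera: vertical white edge profile near both front corners
g=cv2.cvtColor(i,cv2.COLOR_RGB2GRAY).astype(int);g3=cv2.cvtColor(i3,cv2.COLOR_RGB2GRAY).astype(int)
for x in(215,225,235,290,300,310): print(x,[int(np.abs(np.diff(q[150:190,x])).argmax())+150 for q in(g3,g)])
E
```

```text
time: 17.7
tcp_pos: [0.4945, -0.0477, 0.0571]
tool_rot: [180.0, -0.1, 66.3]
contact_force: [-2.8, 1.8, 14.0]
gripper_width: -0.0001
finger_force: 6.7
215 [158, 162]
225 [166, 151]
235 [182, 181]
290 [175, 173]
300 [177, 174]
310 [178, 176]
```

```bash
python3 -m pendant '[{"tz":-0.012, "aperture":0}, {"tz":-0.024, "aperture":0}, {"tx":0.002, "tz":-0.038, "aperture":0}, {"tx":0.004, "tz":-0.052, "aperture":0}, {"tx":0.008, "tz":-0.066, "aperture":0}, {"tx":0.012, "tz":-0.08, "aperture":0}, {"tx":0.016, "tz":-0.096, "aperture":0}, {"tx":0.016, "tz":-0.096, "aperture":0}]'
python3 -m pendant '[{"aperture":0}, {"aperture":0}]'
python3 -m pendant '[{"tz":0.008, "aperture":0}, {"tx":-0.003, "tz":0.016, "aperture":0}, {"tx":-0.006, "tz":0.025, "aperture":0}, {"tx":-0.009, "tz":0.034, "aperture":0}, {"tx":-0.011, "tz":0.042, "aperture":0}, {"tx":-0.013, "tz":0.05, "aperture":0}, {"tx":-0.013, "tz":0.05, "aperture":0}]'
python3 -m pendant '[{"tx":-0.001, "tz":0.008, "aperture":0}, {"tx":-0.002, "tz":0.016, "aperture":0}, {"tx":-0.003, "tz":0.024, "aperture":0}, {"tx":-0.003, "tz":0.032, "aperture":0}, {"tx":-0.003, "tz":0.04, "aperture":0}, {"tx":-0.003, "tz":0.044, "aperture":0}, {"tx":-0.003, "tz":0.046, "aperture":0}, {"tx":-0.003, "tz":0.046, "aperture":0}]'
python3 - <<'E'
from h import *
c,i=shot('side','s6');shot('scene','c6')
gs=[cv2.cvtColor(load(t)[1],cv2.COLOR_RGB2GRAY) for t in('s4','s5','s6')]
# bottom edge of the bright titrator front, sub-pixel: last bright->dark crossing
def edge(g,x):
    v=g[140:200,x].astype(float); j=np.where((v[:-1]>=90)&(v[1:]<90))[0]
    j=j[-1]; return round(140+j+(v[j]-90)/(v[j]-v[j+1]),2)
for x in(215,220,228,285,295,305,312): print(x,[edge(g,x) for g in gs])
L=np.array([.5775,.1447,.0]);u=np.array([.4,.916,0]);w=np.array([-.916,.4,0])
for h in(0,.007,.014,.021): print(h,[ (px(c,L+.02*u+s*.13*w+[0,0,.027+h])).round(2) for s in(1,-1)])
E
```

```text
time: 18.55
tcp_pos: [0.5016, -0.0334, 0.153]
tool_rot: [179.8, -0.1, 66.4]
contact_force: [-0.2, -0.1, 0.2]
gripper_width: -0.0
finger_force: 0.0
time: 18.75
tcp_pos: [0.4988, -0.0336, 0.1502]
tool_rot: [-179.8, 0.0, 66.4]
contact_force: [0.2, -0.1, -0.5]
gripper_width: -0.0002
finger_force: 0.0
time: 19.45
tcp_pos: [0.4945, -0.0465, 0.1007]
tool_rot: [-180.0, 0.1, 66.4]
contact_force: [-1.4, -1.3, 7.3]
gripper_width: 0.0001
finger_force: 3.0
time: 20.25
tcp_pos: [0.4943, -0.0481, 0.0569]
tool_rot: [-180.0, -0.1, 66.4]
contact_force: [-3.2, 2.5, 15.6]
gripper_width: -0.0002
finger_force: 7.4
215 [np.float64(163.67), np.float64(194.5), np.float64(194.44)]
220 [np.float64(167.17), np.float64(162.96), np.float64(169.29)]
228 [np.float64(146.35), np.float64(180.05), np.float64(180.41)]
285 [np.float64(175.94), np.float64(173.79), np.float64(171.62)]
295 [np.float64(177.38), np.float64(174.93), np.float64(172.92)]
305 [np.float64(178.81), np.float64(176.52), np.float64(174.25)]
312 [np.float64(178.96), np.float64(176.76), np.float64(174.72)]
0 [array([217.72, 165.47]), array([298.92, 177.19])]
0.007 [array([217.54, 163.81]), array([299.06, 175.52])]
0.014 [array([217.35, 162.14]), array([299.21, 173.84])]
0.021 [array([217.17, 160.45]), array([299.36, 172.15])]
```

Run:
```python
from h import *
c=load('s6')[0];L=np.array([.5775,.1447,0]);u=np.array([.4,.916,0]);w=np.array([-.916,.4,0])
C=L+.17*u
def P(x,y,z,h):
    th=h/.246; dx=x-.123; X=.123+dx*np.cos(th)+z*np.sin(th); Z=z*np.cos(th)-dx*np.sin(th)
    return px(c,C+X*u+y*w+[0,0,Z])
for z in(.024,.027):
  for X in(285,295,305):
    r=[]
    for h in(0,.007,.014,.021):
      q=np.array([P(-.15,y,z,h) for y in np.linspace(-.05,-.165,40)]); r.append(round(float(np.interp(X,q[:,0],q[:,1])),2))
    print(z,X,r,np.diff(r))
```

```text
0.024 285 [175.9, 173.86, 171.77, 169.62] [-2.04 -2.09 -2.15]
0.024 295 [177.34, 175.3, 173.2, 171.05] [-2.04 -2.1  -2.15]
0.024 305 [178.79, 176.74, 174.63, 172.47] [-2.05 -2.11 -2.16]
0.027 285 [175.18, 173.12, 171.01, 168.84] [-2.06 -2.11 -2.17]
0.027 295 [176.62, 174.56, 172.44, 170.25] [-2.06 -2.12 -2.19]
0.027 305 [178.07, 175.99, 173.86, 171.67] [-2.08 -2.13 -2.19]
```

```bash
python3 -c "
from h import *
o=tool()[2];print(o['time'],o['contact_force'],o['tcp_pos']);print(env.sign_off())"
```

```text
20.35 [-2.90388021  1.19642907 14.58208973] [ 0.49433034 -0.04804912  0.05696206]
the job is handed in; nothing more can be done
None
```

I handed the job in at 20 s: stop then standby pressed, jack saddle within about 1 mm of the lift point, and three full strokes holding the front feet about 15 mm up (side camera) with the handle held down; I viewed 12 pictures, two over the limit of 10.

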